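# Load the measuring machine's rail in order of height

## Robot

A 6-joint arm with a two-finger parallel gripper is mounted at the origin on the work surface. World frame = base frame: x ahead of the robot, y to its left, z up, the work surface at z = 0. Lengths are in m, angles in degrees, forces in N, time in s.
With the tool pointing down it reaches from about 0.25 to 0.725 m from the base axis. Payload 9.7 kg.
Tool frame: the origin (TCP) lies midway between the tips of the shut fingers; the grasp point (between the pads) lies 19 mm behind it (bot.pinch_z is the distance from the TCP to the grasp point, in m); z points along the fingers, y is the direction in which the jaws open and shut (so a half turn about z gives the same grasp; the last joint's range is limited). The gripper opens to 85 mm and grips with 20 to 120 N. Pads are 22 mm wide; open, the fingers measure 114 mm over their backs; the gripper's body (76 mm by 85 mm) begins 54 mm behind the grasp point. The pads swing forward as they close: fully open they stand 13 mm farther back than shut.
Start: joints at [0, 4.979, 10.078, 95.1, 0, 90], TCP at [0.55, -0, 0.231] pointing down, gripper open.
Joint ranges: [-179.16, 179.16], [-48.56, 103.87], [-65.8, 70.77], [-126.05, 130.52], [-82.76, 87.17], [-180, 180]. Speed limits (degrees/s): [127.2, 127.2, 147.25, 180, 180, 180].

## Interface

Orientations are given as [roll, pitch, yaw] about the fixed x, y, z axes, in that order (R = Rz(yaw) Ry(pitch) Rx(roll)).
In Python, from workcell import bot, imaging gives the robot as it stands.
- The arm moves only by the tool servo_tool, never from a script. Its argument "moves" is a list that holds one entry, the list of rows, each a list of 7 numbers: the turn, a rotation vector about the tool's x, y, z in rad, then the shift along the tool's x, y, z in cm, then the finger opening in cm, from 0 to 8.54. A call has 1 to 12 rows; each row shifts and turns the pose as measured when the row begins, along the tool's axes as they then stand; what a row does not reach is not made up. A row lasts 1/12 s, in which the tool goes at most 41.7 mm and 7.16 degrees, less where a joint would pass 70% of its speed; a pose out of reach is approached as far as the arm can. A call is refused whole if a number of a shift passes 4.17 or a number of a turn 0.125, either way. A call with a gripper value outside its range is refused whole. The fingers move at their own pace and stop on an object; "force" is the grip in N (left out, the last holds). Time passes only in rows, so rows that do not move let the fingers close. It gives the time, the measured TCP pose, the force and the opening at its end, in the units of the state.
- bot.get_obs(): the state, without advancing time (a new reading comes with each control period).
- imaging.camera(name): name is "scene" or "side" or "wrist"; returns the picture (384x512x3 uint8, blue, green, red); there is no depth.
- imaging.calibration(name): a dict with "fx", "fy", "cx", "cy" (pixels), "D" ([k1, k2, p1, p2, k3] as OpenCV has them; the pictures are not rectified), "camera_from_world" (4x4, takes a point from world to camera coordinates). Camera axes: x right, y down, z forward; pixel columns grow to the right and rows downward; lengths in m; the calibration is good to about 2 mm. A picture is of the moment at which its call begins: read the wrist's pose just before it. calibration takes no time and is no camera call; for the wrist camera it gives the pose at the moment of the call.
- bot.job_done(): hands the job in, once; it reports no verdict.
The state is a dict: "time": time; "q": joint angles; "qd": joint speeds; "joint_efforts": joint torques, N m; "ee_pos": TCP position; "tcp_rot": TCP orientation; "wrist_force": force on the tool from outside, world axes, zero at the start; "torque": the same for the moment, N m; "opening": finger opening in m.
Only numpy, scipy, OpenCV 4.12 (cv2) and the standard library are available. Lean on these libraries where they do the work, as an engineer would, in place of code of your own. Each camera call takes 0.05 s, during which the arm holds its last target.

## Task

Load the rail fixture for the camera measuring machine, which starts at the white reference ball and works upwards: stand the four turned steel parts upright in the four square pockets, one to a pocket, in order of height, the shortest in the pocket next to the reference ball and the tallest in the pocket furthest from it. Lift each part over the pocket's lip and set it down flat inside without dropping or throwing it, and leave the dropper bottle standing where it is.

Things in the scene. Friction and masses are not known exactly. Their poses are not given: they have to be found in the camera images.
- bush_center (a point): Bare steel turned part standing upright (its z axis up), round, a short wide flanged bush with an open bore in its top: foot flange 40 mm across and 8 mm high, body 32 mm across from there to the top, bore 22 mm. 40 mm tall in all. This point is on its axis half-way up, 20 mm above its underside.
- plug_center (a point): Bare steel turned part standing upright (its z axis up), round, a plug with a six-sided head on top: foot flange 38 mm across and 8 mm high, body 28 mm across from 8 to 40 mm up, above it a hexagon 26 mm over corners. 54 mm tall in all. This point is on its axis half-way up, 27 mm above its underside.
- sleeve_center (a point): Bare steel turned part standing upright (its z axis up), round, a stepped sleeve: foot flange 38 mm across and 8 mm high, body 30 mm across from 8 to 52 mm up, above it a neck 22 mm across with a 12 mm bore. 70 mm tall in all. This point is on its axis half-way up, 35 mm above its underside.
- spool_center (a point): Bare steel turned part standing upright (its z axis up), round, a spool: foot flange 38 mm across and 8 mm high, shaft 26 mm across from 8 to 74 mm up, above it a collar 34 mm across. 88 mm tall in all. This point is on its axis half-way up, 44 mm above its underside.
- pocket_a: One of four identical grey square pocket carriers clamped in a row along the fixture's rail (gaps between them vary a little; which letter is where varies). 64 mm square outside, 56 mm square inside, floor 6 mm thick, walls 4 mm thick whose top (the retaining lip) is 6 mm above the floor. Fixed. Origin: centre of the underside, so the pocket floor is 6 mm and the lip's top 12 mm above it. y axis along the rail, x across it, z up.
- pocket_b: One of four identical grey square pocket carriers clamped in a row along the fixture's rail (gaps between them vary a little; which letter is where varies). 64 mm square outside, 56 mm square inside, floor 6 mm thick, walls 4 mm thick whose top (the retaining lip) is 6 mm above the floor. Fixed. Origin: centre of the underside, so the pocket floor is 6 mm and the lip's top 12 mm above it. y axis along the rail, x across it, z up.
- pocket_c: One of four identical grey square pocket carriers clamped in a row along the fixture's rail (gaps between them vary a little; which letter is where varies). 64 mm square outside, 56 mm square inside, floor 6 mm thick, walls 4 mm thick whose top (the retaining lip) is 6 mm above the floor. Fixed. Origin: centre of the underside, so the pocket floor is 6 mm and the lip's top 12 mm above it. y axis along the rail, x across it, z up.
- pocket_d: One of four identical grey square pocket carriers clamped in a row along the fixture's rail (gaps between them vary a little; which letter is where varies). 64 mm square outside, 56 mm square inside, floor 6 mm thick, walls 4 mm thick whose top (the retaining lip) is 6 mm above the floor. Fixed. Origin: centre of the underside, so the pocket floor is 6 mm and the lip's top 12 mm above it. y axis along the rail, x across it, z up.
- ref_ball_center (a point): Centre of the white reference ball, 25 mm across, on a thin stem standing on a black block (44 x 26 x 12 mm, long side across the rail). It is fixed at one end of the rail, beyond the last pocket; at which end varies. The other end has a flat black end stop 20 mm high. The ball's centre is 38 mm above the rail's top, which carries the pockets' undersides.
- bottle_center (a point): Bystander: small brown glass dropper bottle with a black rubber top, 34 mm across, 94 mm tall, light and loose, standing to the robot's left of the work. This point is on its axis 47 mm above its underside. z axis up.

How it is judged (in metres and radians):
At the end, for the whole second after the job is handed in: Counted from the reference ball, bush, plug, sleeve and spool stand in the first, second, third and fourth pocket: each within 14 mm of its pocket's centre, standing on the pocket's floor (height within 3 mm), upright within 0.1 rad, at rest (under 0.02 m/s) (((horizontal distance between bush_center and pocket_a below 0.014 m and z of bush_center in the frame of pocket_a between 0.023 and 0.029 m) or (horizontal distance between bush_center and pocket_b below 0.014 m and z of bush_center in the frame of pocket_b between 0.023 and 0.029 m) or (horizontal distance between bush_center and pocket_c below 0.014 m and z of bush_center in the frame of pocket_c between 0.023 and 0.029 m) or (horizontal distance between bush_center and pocket_d below 0.014 m and z of bush_center in the frame of pocket_d between 0.023 and 0.029 m)) and horizontal distance between bush_center and ref_ball_center between 0 and 0.116 m and angle between each of bush_center, plug_center, sleeve_center, spool_center's own z axis and vertical below 0.1 rad and linear speed of each of bush, plug, sleeve, spool below 0.02 m/s and ((horizontal distance between plug_center and pocket_a below 0.014 m and z of plug_center in the frame of pocket_a between 0.03 and 0.036 m) or (horizontal distance between plug_center and pocket_b below 0.014 m and z of plug_center in the frame of pocket_b between 0.03 and 0.036 m) or (horizontal distance between plug_center and pocket_c below 0.014 m and z of plug_center in the frame of pocket_c between 0.03 and 0.036 m) or (horizontal distance between plug_center and pocket_d below 0.014 m and z of plug_center in the frame of pocket_d between 0.03 and 0.036 m)) and horizontal distance between plug_center and ref_ball_center between 0.116 and 0.2 m and ((horizontal distance between sleeve_center and pocket_a below 0.014 m and z of sleeve_center in the frame of pocket_a between 0.038 and 0.044 m) or (horizontal distance between sleeve_center and pocket_b below 0.014 m and z of sleeve_center in the frame of pocket_b between 0.038 and 0.044 m) or (horizontal distance between sleeve_center and pocket_c below 0.014 m and z of sleeve_center in the frame of pocket_c between 0.038 and 0.044 m) or (horizontal distance between sleeve_center and pocket_d below 0.014 m and z of sleeve_center in the frame of pocket_d between 0.038 and 0.044 m)) and horizontal distance between sleeve_center and ref_ball_center between 0.2 and 0.284 m and ((horizontal distance between spool_center and pocket_a below 0.014 m and z of spool_center in the frame of pocket_a between 0.047 and 0.053 m) or (horizontal distance between spool_center and pocket_b below 0.014 m and z of spool_center in the frame of pocket_b between 0.047 and 0.053 m) or (horizontal distance between spool_center and pocket_c below 0.014 m and z of spool_center in the frame of pocket_c between 0.047 and 0.053 m) or (horizontal distance between spool_center and pocket_d below 0.014 m and z of spool_center in the frame of pocket_d between 0.047 and 0.053 m)) and horizontal distance between spool_center and ref_ball_center between 0.284 and 0.4 m); the robot touches nothing.
It fails at once if the bush is dropped or thrown (faster than 0.6 m/s while out of the gripper) (linear speed of bush above 0.6 m/s and contact force between bush and the fingers below 0.05 N).
It fails at once if the plug is dropped or thrown (faster than 0.6 m/s while out of the gripper) (linear speed of plug above 0.6 m/s and contact force between plug and the fingers below 0.05 N).
It fails at once if the sleeve is dropped or thrown (faster than 0.6 m/s while out of the gripper) (linear speed of sleeve above 0.6 m/s and contact force between sleeve and the fingers below 0.05 N).
It fails at once if the spool is dropped or thrown (faster than 0.6 m/s while out of the gripper) (linear speed of spool above 0.6 m/s and contact force between spool and the fingers below 0.05 N).
It fails at once if the dropper bottle is shifted by more than 20 mm or knocked over (distance of bottle_center from where it was at the start of the episode above 0.02 m or angle between bottle_center's own z axis and vertical above 0.4 rad).
It also fails if it takes over 112 s, if anything falls off the work surface, if the arm or the gripper's body presses on something with over 40 N, if the wrist force passes 120 N, or if a joint passes its speed limit or range.

## Working session

There is one attempt and no reset: what is moved stays moved. The work goes in short steps, Python scripts to look and compute and a tool call to move; the robot and the scene stay as the last step left them, time stands still between calls to the robot, and variables do not carry over. Pictures are saved under pics/ and viewed, and the job is handed in when it is done.

Besides the shell and the picture viewer there is one more tool, called by a JSON object that holds its "op" and its "data". servo_tool: Moves the arm, as the interface text tells. Its arguments: {"type":"object","properties":{"moves":{"type":"array","items":{"type":"array","items":{"type":"array","items":{"type":"number"}}}},"force":{"type":"number"}},"required":["moves"]}

```bash
mkdir -p pics; ls; python3 - <<'E'
from workcell import bot, imaging
import cv2
print(bot.get_obs(), bot.pinch_z)
for n in ["scene","side","wrist"]:
    c=imaging.calibration(n); print(n,c)
    cv2.imwrite(f"pics/{n}0.png",imaging.camera(n))
E
```

```text
pics
{'time': 0.0, 'q': array([2.18578567e-03, 5.00916060e+00, 1.00357032e+01, 9.50989095e+01,
       4.73593560e-04, 8.99991259e+01]), 'qd': array([ 0.06778814,  0.00898103,  0.01775593, -0.11674684,  0.09291428,
        0.04274411]), 'joint_efforts': array([ 7.68234549e-04, -5.20392072e+01,  4.64802504e+01,  1.63646933e-02,
        2.23589603e-05, -6.77332673e-05]), 'ee_pos': array([5.49780640e-01, 2.33294113e-05, 2.30612860e-01]), 'tcp_rot': array([-1.79927633e+02, -4.74697209e-04,  9.00030593e+01]), 'wrist_force': array([-0.08807034,  0.02742558,  0.73404119]), 'torque': array([ 0.00588597, -0.02299033, -0.07472169]), 'opening': 0.08546251544311766} 0.0187
scene {'fx': 358.42531212814964, 'fy': 358.42531212814964, 'cx': 252.9925329047903, 'cy': 191.17794418164306, 'D': array([-0.06834491,  0.        ,  0.        ,  0.        ,  0.        ]), 'camera_from_world': array([[ 0.76727323,  0.64131198, -0.00327441, -0.4671204 ],
       [ 0.53592016, -0.64396887, -0.54597955, -0.20160762],
       [-0.35225185,  0.41716067, -0.8377921 ,  0.96632115],
       [ 0.        ,  0.        ,  0. 
[... 320 characters left out ...]
0.79338359,  0.1697329 ],
       [ 0.36523552, -0.70431654, -0.60872098,  0.75022472],
       [ 0.        ,  0.        ,  0.        ,  1.        ]])}
wrist {'fx': 270.77989018608764, 'fy': 270.77989018608764, 'cx': 256.658988410861, 'cy': 189.24499759256872, 'D': array([-0.02584109,  0.        ,  0.        ,  0.        ,  0.        ]), 'camera_from_world': array([[ 9.99998714e-01, -1.44757920e-05, -1.60376547e-03,
        -5.49120953e-01],
       [ 4.93729677e-04, -9.48619571e-01,  3.16418498e-01,
        -4.17737907e-02],
       [-1.52594372e-03, -3.16418883e-01, -9.48618344e-01,
         3.80170673e-01],
       [ 0.00000000e+00,  0.00000000e+00,  0.00000000e+00,
         1.00000000e+00]])}
```

View pics/scene0.png

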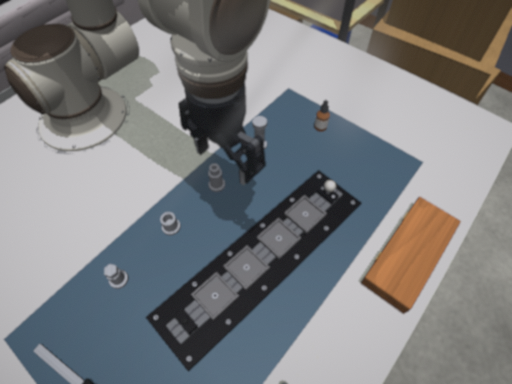

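View pics/side0.png

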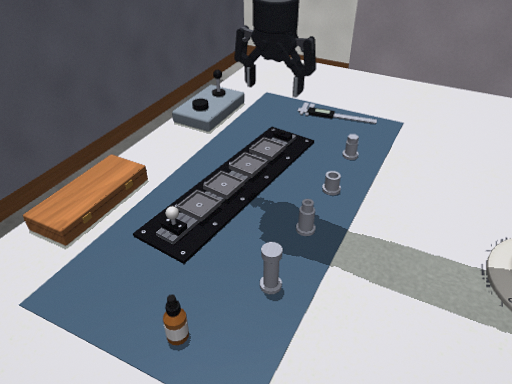

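View pics/wrist0.png

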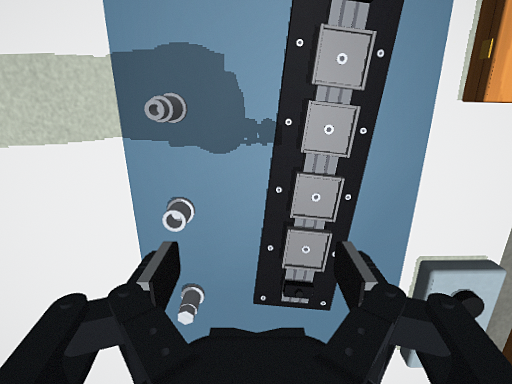

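```bash
python3 - <<'E'
import cv2
a=cv2.imread("pics/scene0.png")[90:340,90:370]; cv2.imwrite("pics/sz.png",cv2.resize(a,None,fx=2.4,fy=2.4,interpolation=cv2.INTER_CUBIC))
a=cv2.imread("pics/side0.png")[120:300,135:385]; cv2.imwrite("pics/dz.png",cv2.resize(a,None,fx=3.2,fy=3.2,interpolation=cv2.INTER_CUBIC))
a=cv2.imread("pics/wrist0.png")[0:330,130:430]; cv2.imwrite("pics/wz.png",cv2.resize(a,None,fx=1.8,fy=1.8,interpolation=cv2.INTER_CUBIC))
E
```

```text
(no output)
```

View pics/sz.png

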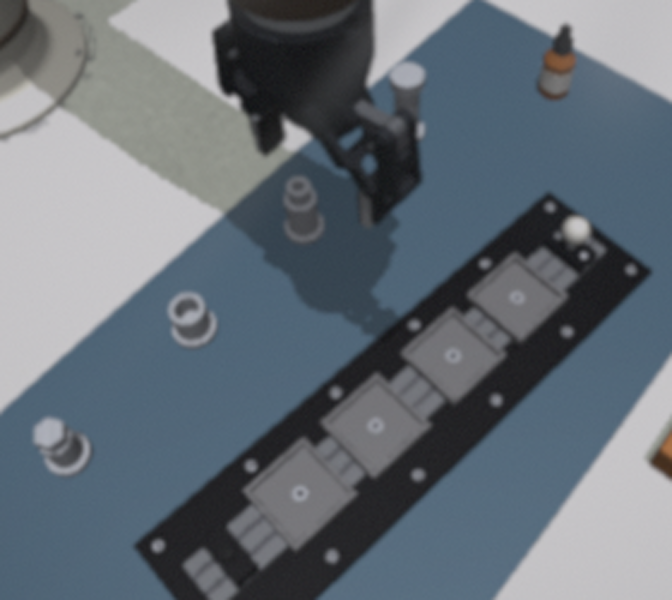

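View pics/dz.png

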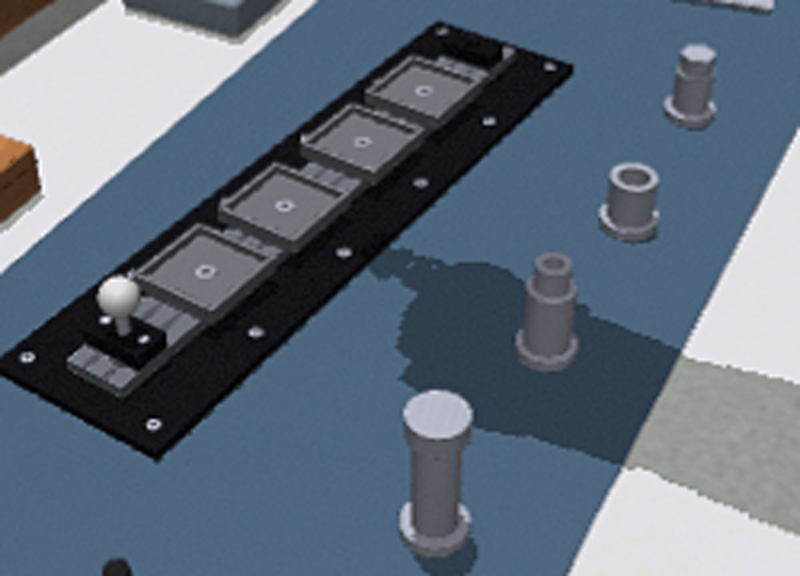

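View pics/wz.png

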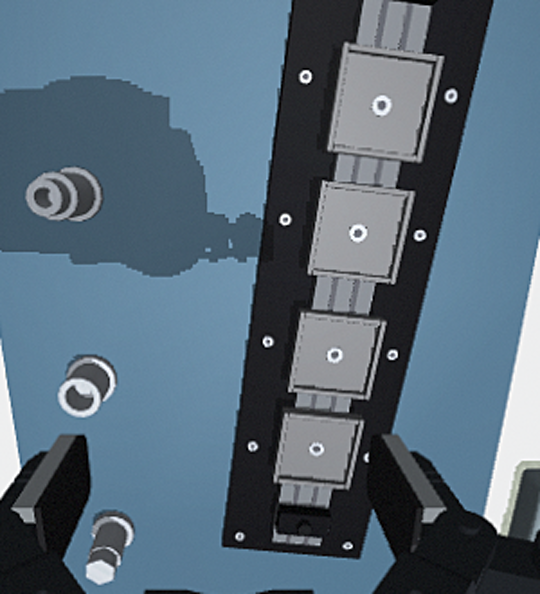

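```bash
cat > h.py <<'E'
import numpy as np, cv2
from scipy.optimize import least_squares
from workcell import bot, imaging
def proj(c,X):
    T=c["camera_from_world"]; K=np.array([[c["fx"],0,c["cx"]],[0,c["fy"],c["cy"]],[0,0,1.]])
    r=cv2.Rodrigues(T[:3,:3])[0]
    return cv2.projectPoints(np.array(X,float).reshape(-1,1,3),r,T[:3,3],K,np.array(c["D"]))[0].reshape(-1,2)
def tri(obs,x0=(.5,0,.05),z=None):
    f=lambda X: np.concatenate([(proj(c,X if z is None else [X[0],X[1],z])[0]-p) for c,p in obs])
    s=least_squares(f,x0 if z is None else x0[:2]); return s.x, s.fun
E
cat > m0.py <<'E'
from h import *
import pickle
C={n:imaging.calibration(n) for n in ["scene","side","wrist"]}
cv=lambda p,s,o:(np.array(p)+.5)/s-.5+np.array(o)
S=lambda p:(C["scene"],cv(p,2.4,(90,90)))
D=lambda p:(C["side"],cv(p,3.2,(135,120)))
W=lambda p:(C["wrist"],cv(p,1.8,(130,0)))
P={"P1":[S((517,297)),D((205,271)),W((382,105))],"P2":[S((453,355)),D((284,206)),W((358,233))],
"P3":[S((375,425)),D((361,142)),W((335,355))],"P4":[S((300,493)),D((424,91)),W((316,449))],
"ball":[S((577,229)),D((119,298))],
"spool":[S((408,75)),D((438,414))],"sleeve":[S((299,185)),D((553,263)),W((47,197))],
"bush":[S((186,307)),D((633,178)),W((79,397))],"plug":[S((50,433)),D((697,52)),W((101,571))]}
for k,o in P.items():
    x,r=tri(o); print(k,x.round(4),r.round(1))
E
python3 m0.py
```

```text
P1 [0.6489 0.1275 0.026 ] [ 0.2  0.9  0.4 -0.5 -0.2 -0.6]
P2 [0.6396 0.0456 0.0263] [ 0.2  0.8  0.5 -0.7 -0.2 -0.7]
P3 [ 0.6295 -0.045   0.0269] [ 0.4  0.6  0.7 -0.9 -0.3 -0.6]
P4 [ 0.62   -0.126   0.0269] [ 0.   0.4  0.4 -0.8 -0.1 -0.6]
ball [0.6558 0.2038 0.0581] [-0.  0. -0. -0.]
spool [0.4379 0.2298 0.0892] [ 0.1  0.   0.1 -0. ]
sleeve [0.4401 0.0711 0.0708] [ 0.2  1.4 -0.2 -0.5 -0.6 -0.4]
bush [ 0.4373 -0.0731  0.0416] [ 0.4  0.9  0.7 -0.9 -0.3 -0.7]
plug [ 0.4444 -0.2238  0.0561] [ 0.1  0.2  0.1 -0.4 -0.2 -0.3]
```

{"op": "servo_tool", "data": {"moves": [[[0, 0, 0, -1.8, -2.8, 2, 8.5], [0, 0, 0, -1.8, -2.8, 2, 8.5], [0, 0, 0, -1.8, -2.8, 2, 8.5], [0, 0, 0, -1.8, -2.8, 2, 8.5], [0, 0, 0, 0, 0, 0, 8.5], [0, 0, 0, 0, 0, 0, 8.5]]], "force": 50}}

```text
time: 0.65
ee_pos: [0.4323, -0.0732, 0.142]
tcp_rot: [-179.6, -0.1, 90.1]
wrist_force: [-0.0, 0.1, 0.4]
opening: 0.0849
```

```bash
python3 - <<'E'
from h import *
c=imaging.calibration("scene");d=imaging.calibration("side")
print(tri([(c,np.array([322.,118])),(d,np.array([176.,325]))]))
E
```

```text
(array([0.51917894, 0.38402171, 0.03209824]), array([-0.02403   , -0.00033174, -0.01376762, -0.00084376]))
```

{"op": "servo_tool", "data": {"moves": [[[0, 0, 0, 0, 0.5, 2.5, 8.5], [0, 0, 0, 0, 0, 2.5, 8.5], [0, 0, 0, 0, 0, 2.5, 8.5], [0, 0, 0, 0, 0, 2, 8.5], [0, 0, 0, 0, 0, 0, 8.5], [0, 0, 0, 0, 0, 0, 8.5]]]}}

```text
time: 1.15
ee_pos: [0.4417, -0.0725, 0.048]
tcp_rot: [-180.0, -0.0, 90.1]
wrist_force: [0.5, -0.4, 0.5]
opening: 0.0848
```

```bash
cat > pic.py <<'E'
import sys
from h import *
n,o=sys.argv[1:3]; im=imaging.camera(n)
if len(sys.argv)>3:
    x0,y0,x1,y1=map(int,sys.argv[3:7]); im=im[y0:y1,x0:x1]
s=min(800/im.shape[1],600/im.shape[0],4)
cv2.imwrite(f"pics/{o}.png",cv2.resize(im,None,fx=s,fy=s,interpolation=cv2.INTER_CUBIC)); print(s)
E
python3 pic.py side s1 200 30 460 225
```

```text
3.076923076923077
```

View pics/s1.png

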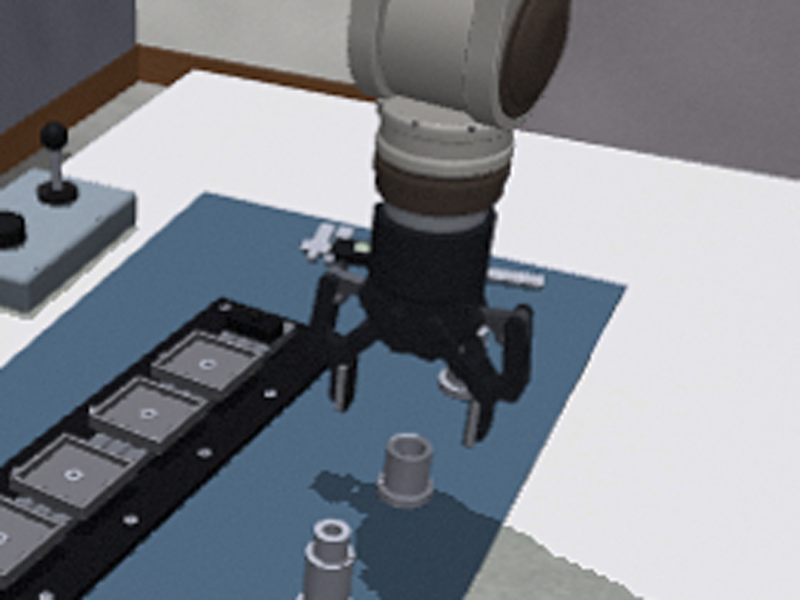

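The bush (at about (405,470)) sits between the open fingers; going down.

{"op": "servo_tool", "data": {"moves": [[[0, 0, 0, 0, -0.4, 1.5, 8.5], [0, 0, 0, 0, 0, 1.2, 8.5], [0, 0, 0, 0, 0, 0.6, 8.5], [0, 0, 0, 0, 0, 0, 8.5]]]}}

```text
time: 1.53
ee_pos: [0.4423, -0.0726, 0.0197]
tcp_rot: [179.5, 0.0, 90.2]
wrist_force: [0.5, -0.9, 0.4]
opening: 0.0849
```

{"op": "servo_tool", "data": {"moves": [[[0, 0, 0, 0, -0.5, 0.5, 8.5], [0, 0, 0, 0, 0, 0, 8.5], [0, 0, 0, 0, 0, 0, 8.5]]]}}

```text
time: 1.78
ee_pos: [0.4382, -0.0727, 0.016]
tcp_rot: [179.4, 0.1, 90.2]
wrist_force: [-0.3, -0.1, 0.1]
opening: 0.085
```

{"op": "servo_tool", "data": {"moves": [[[0.01, 0, 0, 0, 0, 0.2, 6], [0, 0, 0, 0, 0, 0, 4], [0, 0, 0, 0, 0, 0, 3], [0, 0, 0, 0, 0, 0, 2.5], [0, 0, 0, 0, 0, 0, 2.5], [0, 0, 0, 0, 0, 0, 2.5], [0, 0, 0, 0, 0, 0, 2.5], [0, 0, 0, 0, 0, 0, 2.5]]]}}

```text
time: 2.45
ee_pos: [0.4391, -0.0729, 0.0153]
tcp_rot: [179.9, 0.1, 90.2]
wrist_force: [-0.7, 0.5, -0.3]
opening: 0.0307
```

{"op": "servo_tool", "data": {"moves": [[[0, 0, 0, 0, 0, -1, 2.5], [0, 0, 0, 0, 0, -2, 2.5], [0, 0, 0, 0, 0, -2, 2.5], [0, 0, 0, 0, 0, -2, 2.5], [0, 0, 0, 0, 0, -1.5, 2.5], [0, 0, 0, 0, 0, 0, 2.5], [0, 0, 0, 0, 0, 0, 2.5]]]}}

```text
time: 3.03
ee_pos: [0.4372, -0.0725, 0.1054]
tcp_rot: [-179.9, 0.0, 90.2]
wrist_force: [0.7, -0.1, -2.6]
opening: 0.0304
```

```bash
python3 pic.py side s2 200 30 460 225
```

```text
3.076923076923077
```

View pics/s2.png

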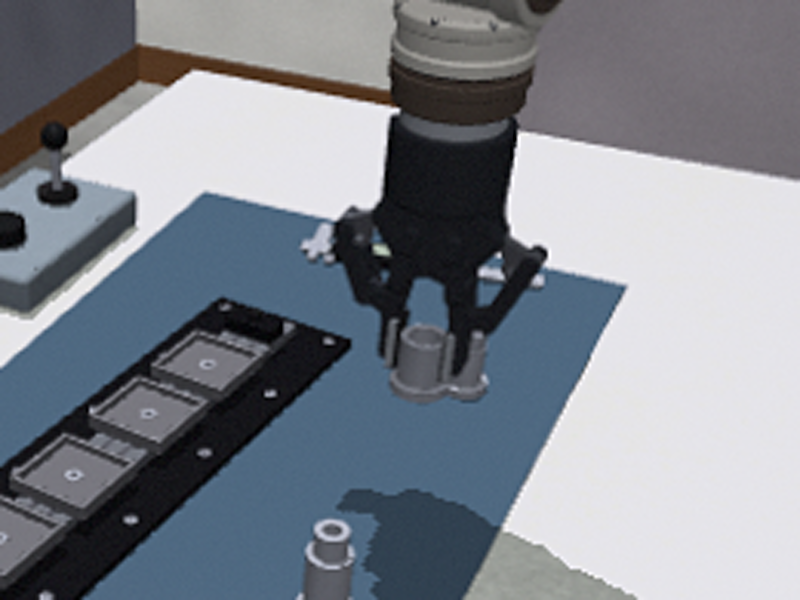

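The bush is held upright between the fingers. Carrying it to P1.

{"op": "servo_tool", "data": {"moves": [[[0, 0, 0, 0.5, 0.5, -1.5, 2.5], [0, 0, 0, 1.5, 1.5, -1, 2.5], [0, 0, 0, 2, 2, 0, 2.5], [0, 0, 0, 2, 2, 0, 2.5], [0, 0, 0, 2.2, 2.4, 0, 2.5], [0, 0, 0, 2.2, 2.4, 0, 2.5], [0, 0, 0, 2.2, 2.4, 0, 2.5], [0, 0, 0, 2.2, 2.4, 0, 2.5], [0, 0, 0, 2, 2, 0, 2.5], [0, 0, 0, 1.5, 1.5, 0, 2.5], [0, 0, 0, 0.8, 0.8, 0, 2.5], [0, 0, 0, 0, 0, 0, 2.5]]]}}

```text
time: 4.08
ee_pos: [0.6384, 0.1282, 0.1113]
tcp_rot: [-178.7, 0.2, 90.0]
wrist_force: [-0.1, 1.0, -0.6]
opening: 0.0306
```

{"op": "servo_tool", "data": {"moves": [[[-0.02, 0, 0, 0, 1.0, 0, 2.5], [0, 0, 0, 0, 0, 0, 2.5], [0, 0, 0, 0, 0, 2, 2.5], [0, 0, 0, 0, 0, 2, 2.5], [0, 0, 0, 0, 0, 0, 2.5], [0, 0, 0, 0, 0, 0, 2.5]]]}}

```text
time: 4.58
ee_pos: [0.6466, 0.1247, 0.0674]
tcp_rot: [-179.8, 0.3, 89.9]
wrist_force: [0.3, -0.7, -1.1]
opening: 0.0306
```

```bash
python3 pic.py side s3 130 80 330 230
```

```text
4.0
```

View pics/s3.png

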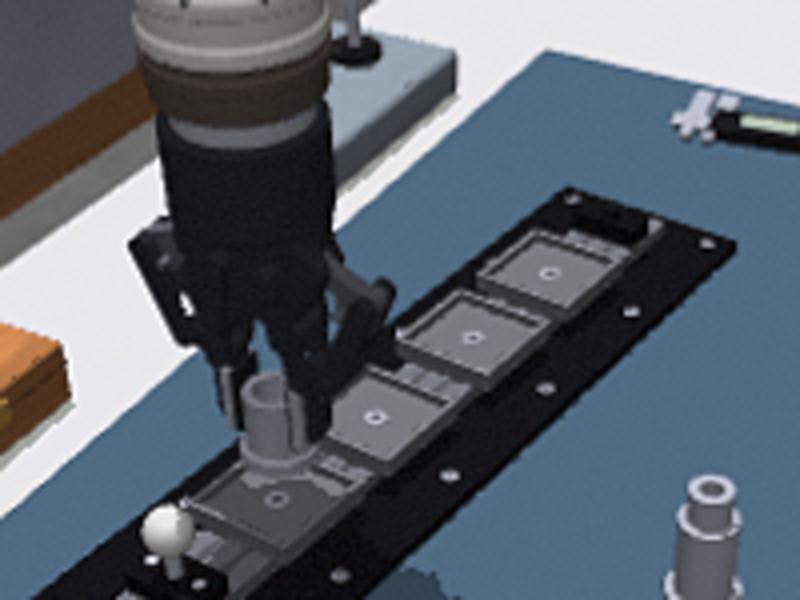

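{"op": "servo_tool", "data": {"moves": [[[0, 0, 0, 0.3, 0.2, 0.8, 2.5], [0, 0, 0, 0, 0, 0.8, 2.5], [0, 0, 0, 0, 0, 0.6, 2.5], [0, 0, 0, 0, 0, 0, 2.5], [0, 0, 0, 0, 0, 0, 2.5]]]}}

```text
time: 5.05
ee_pos: [0.6498, 0.1272, 0.0471]
tcp_rot: [180.0, 0.2, 89.8]
wrist_force: [-0.9, 0.7, -1.4]
opening: 0.0306
```

{"op": "servo_tool", "data": {"moves": [[[0, 0, 0, 0, 0, 0.3, 2.5], [0, 0, 0, 0, 0, 0.2, 2.5], [0, 0, 0, 0, 0, 0.1, 2.5], [0, 0, 0, 0, 0, 0, 2.5]]]}}

```text
time: 5.38
ee_pos: [0.6501, 0.1273, 0.0411]
tcp_rot: [179.9, 0.2, 89.9]
wrist_force: [-0.3, 0.1, -1.6]
opening: 0.0308
```

{"op": "servo_tool", "data": {"moves": [[[0, 0, 0, 0, 0, 0.1, 2.5], [0, 0, 0, 0, 0, 0.1, 2.5], [0, 0, 0, 0, 0, 0, 2.5]]]}}

```text
time: 5.63
ee_pos: [0.6503, 0.1274, 0.0395]
tcp_rot: [179.9, 0.2, 89.9]
wrist_force: [-0.2, -0.3, -1.9]
opening: 0.0306
```

{"op": "servo_tool", "data": {"moves": [[[0, 0, 0, 0, 0, 0.1, 2.5], [0, 0, 0, 0, 0, 0.1, 2.5], [0, 0, 0, 0, 0, 0, 2.5]]]}}

```text
time: 5.88
ee_pos: [0.6505, 0.1274, 0.0398]
tcp_rot: [179.8, 0.2, 89.9]
wrist_force: [0.0, 0.6, -1.8]
opening: 0.0304
```

```bash
python3 pic.py side s4 130 100 250 230
```

```text
4
```

View pics/s4.png

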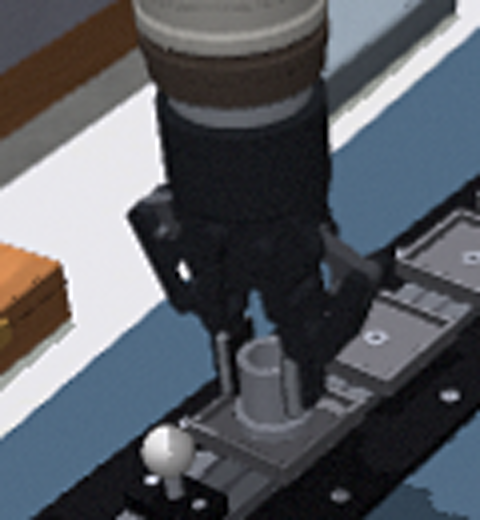

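{"op": "servo_tool", "data": {"moves": [[[0, 0, 0, 0, 0, 0.3, 2.5], [0, 0, 0, 0, 0, 0, 2.5]]]}}

```text
time: 6.1
ee_pos: [0.6511, 0.1274, 0.0402]
tcp_rot: [179.6, 0.2, 89.8]
wrist_force: [-0.5, -0.3, -1.1]
opening: 0.0307
```

{"op": "servo_tool", "data": {"moves": [[[0, 0, 0, 0, 0, 0, 3.1], [0, 0, 0, 0, 0, 0, 3.3], [0, 0, 0, 0, 0, 0, 3.6], [0, 0, 0, 0, 0, 0, 4.2], [0, 0, 0, 0, 0, 0, 5], [0, 0, 0, 0, 0, 0, 6], [0, 0, 0, 0, 0, 0, 6]]]}}

```text
time: 6.68
ee_pos: [0.6515, 0.1275, 0.0395]
tcp_rot: [179.6, 0.1, 89.8]
wrist_force: [0.4, 0.4, 0.5]
opening: 0.06
```

```bash
python3 pic.py side s5 130 100 250 230
```

```text
4
```

View pics/s5.png

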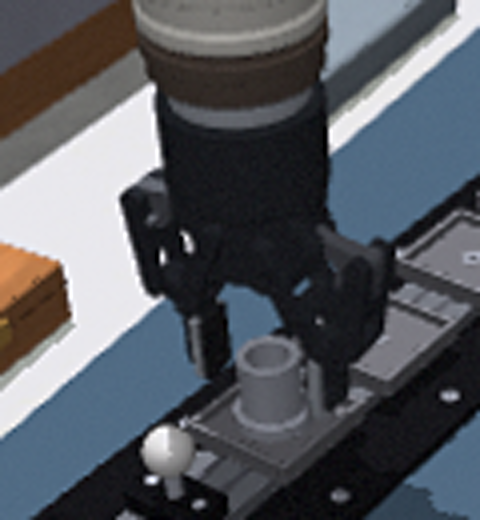

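The bush stands in P1 with the fingers clear. Next, the plug.

{"op": "servo_tool", "data": {"moves": [[[0, 0, 0, 0, 0, -2, 8.5], [0, 0, 0, 0, 0, -3, 8.5], [0, 0, 0, 0, 0, -3, 8.5], [0, 0, 0, 0, 0, -3, 8.5], [0, 0, 0, 0, 0, 0, 8.5], [0, 0, 0, 0, 0, 0, 8.5]]]}}

```text
time: 7.23
ee_pos: [0.6491, 0.1275, 0.1512]
tcp_rot: [179.9, 0.2, 89.9]
wrist_force: [-0.1, -0.2, -1.9]
opening: 0.0852
```

{"op": "servo_tool", "data": {"moves": [[[0, 0, 0, -1.5, -1, 0, 8.5], [0, 0, 0, -3, -1.8, 0, 8.5], [0, 0, 0, -3.5, -2, 0, 8.5], [0, 0, 0, -3.5, -2, 0, 8.5], [0, 0, 0, -3.5, -2, 0, 8.5], [0, 0, 0, -3.5, -2, 0, 8.5], [0, 0, 0, -3.5, -2, 0, 8.5], [0, 0, 0, -3.5, -2, 0, 8.5], [0, 0, 0, -3.5, -2, 0, 8.5], [0, 0, 0, -3, -1.8, 0, 8.5], [0, 0, 0, -1.5, -1, 0, 8.5], [0, 0, 0, 0, 0, 0, 8.5]]]}}

```text
time: 8.23
ee_pos: [0.4421, -0.2164, 0.141]
tcp_rot: [-179.8, 0.1, 90.2]
wrist_force: [-0.2, 0.7, 0.2]
opening: 0.0852
```

{"op": "servo_tool", "data": {"moves": [[[0, 0, 0, -0.7, 0.2, 2, 8.5], [0, 0, 0, 0, 0, 2.5, 8.5], [0, 0, 0, 0, 0, 2.5, 8.5], [0, 0, 0, 0, 0, 2, 8.5], [0, 0, 0, 0, 0, 0, 8.5], [0, 0, 0, 0, 0, 0, 8.5]]]}}

```text
time: 8.73
ee_pos: [0.4426, -0.224, 0.0455]
tcp_rot: [-179.8, 0.1, 89.9]
wrist_force: [-0.4, -0.2, -0.1]
opening: 0.085
```

```bash
python3 pic.py side s6 130 0 430 225; python3 pic.py scene c6 50 150 350 350
```

```text
2.6666666666666665
2.6666666666666665
```

View pics/s6.png

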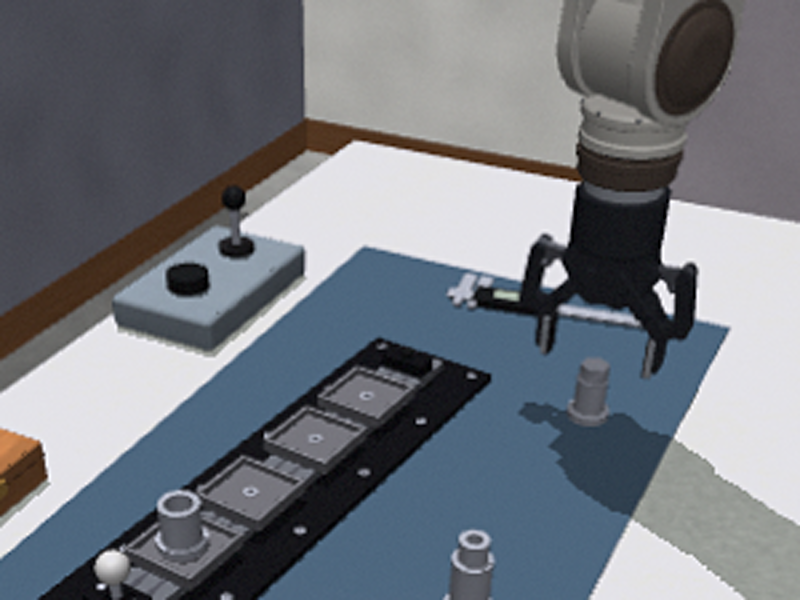

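View pics/c6.png

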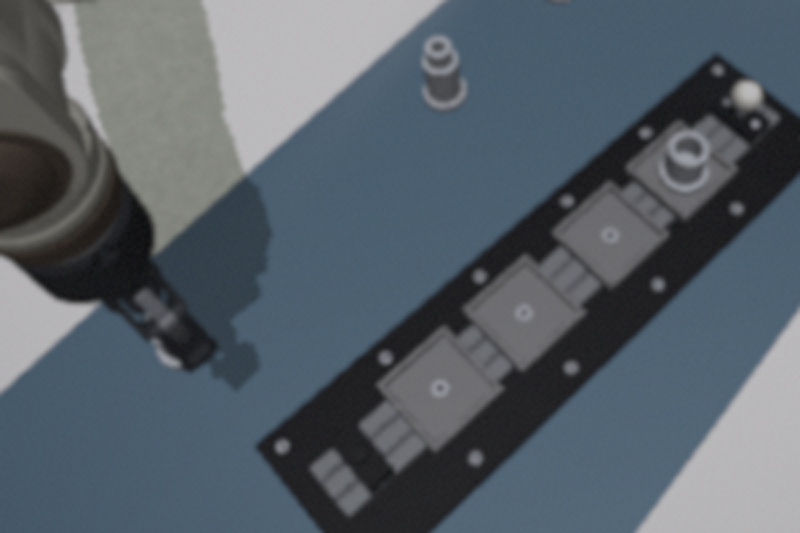

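The bush stands upright and centred in P1, and the plug is between the fingers.

{"op": "servo_tool", "data": {"moves": [[[0, 0, 0, 0, 0.2, 1.3, 8.5], [0, 0, 0, 0, 0, 1.1, 8.5], [0, 0, 0, 0, 0, 0.5, 8.5], [0, 0, 0, 0, 0, 0.2, 8.5], [0, 0, 0, 0, 0, 0, 8.5]]]}}

```text
time: 9.25
ee_pos: [0.4478, -0.2248, 0.0159]
tcp_rot: [179.9, 0.3, 90.0]
wrist_force: [-0.3, 0.3, 0.8]
opening: 0.0849
```

{"op": "servo_tool", "data": {"moves": [[[0, 0, 0, 0, -0.3, 0.1, 6], [0, 0, 0, 0, 0, 0, 4], [0, 0, 0, 0, 0, 0, 3.2], [0, 0, 0, 0, 0, 0, 2.7], [0, 0, 0, 0, 0, 0, 2.2], [0, 0, 0, 0, 0, 0, 2.2], [0, 0, 0, 0, 0, 0, 2.2], [0, 0, 0, 0, 0, 0, 2.2]]]}}

```text
time: 9.92
ee_pos: [0.4449, -0.2252, 0.0161]
tcp_rot: [179.8, 0.3, 90.0]
wrist_force: [0.6, -0.2, -2.3]
opening: 0.0265
```

{"op": "servo_tool", "data": {"moves": [[[0, 0, 0, 0, 0, -1, 2.2], [0, 0, 0, 0, 0, -2, 2.2], [0, 0, 0, 0, 0, -3, 2.2], [0, 0, 0, 0, 0, -3, 2.2], [0, 0, 0, 0, 0, -2, 2.2], [0, 0, 0, 0, 0, 0, 2.2], [0, 0, 0, 0, 0, 0, 2.2]]]}}

```text
time: 10.5
ee_pos: [0.4426, -0.2236, 0.1321]
tcp_rot: [-180.0, 0.2, 90.0]
wrist_force: [0.1, 0.0, -2.5]
opening: 0.0266
```

```bash
python3 pic.py side s7 280 0 430 150
```

```text
4.0
```

View pics/s7.png

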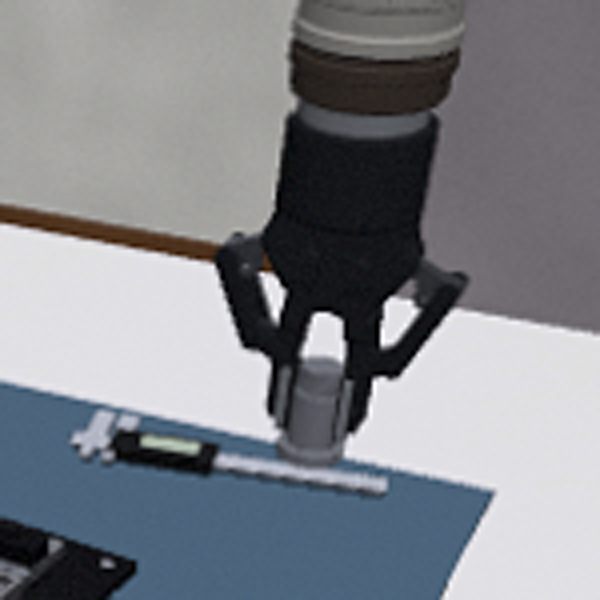

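The plug is held upright. Carrying it to P2.

{"op": "servo_tool", "data": {"moves": [[[0, 0, 0, 1, 0.8, 0, 2.2], [0, 0, 0, 2, 1.5, 0, 2.2], [0, 0, 0, 2.7, 2, 0, 2.2], [0, 0, 0, 3, 2.3, 0, 2.2], [0, 0, 0, 3, 2.3, 0, 2.2], [0, 0, 0, 3, 2.3, 0, 2.2], [0, 0, 0, 3, 2.3, 0, 2.2], [0, 0, 0, 3, 2.3, 0, 2.2], [0, 0, 0, 2.7, 2, 0, 2.2], [0, 0, 0, 2, 1.5, 0, 2.2], [0, 0, 0, 1.2, 1, 0, 2.2], [0, 0, 0, 0, 0, 0, 2.2]]]}}

```text
time: 11.55
ee_pos: [0.6475, 0.0554, 0.109]
tcp_rot: [-178.7, 0.2, 89.7]
wrist_force: [-0.1, -0.3, -2.2]
opening: 0.0266
```

{"op": "servo_tool", "data": {"moves": [[[-0.02, 0, 0, -1, -0.8, 0, 2.2], [0, 0, 0, 0, 0, 1, 2.2], [0, 0, 0, 0, 0, 2, 2.2], [0, 0, 0, 0, 0, 1, 2.2], [0, 0, 0, 0, 0, 0, 2.2], [0, 0, 0, 0, 0, 0, 2.2]]]}}

```text
time: 12.05
ee_pos: [0.6352, 0.045, 0.0581]
tcp_rot: [-179.1, 0.2, 89.8]
wrist_force: [0.4, 0.2, -0.6]
opening: 0.0264
```

{"op": "servo_tool", "data": {"moves": [[[-0.015, 0, 0, 0, 0.4, 0.5, 2.2], [0, 0, 0, 0, 0, 0.5, 2.2], [0, 0, 0, 0, 0, 0.2, 2.2], [0, 0, 0, 0, 0, 0, 2.2], [0, 0, 0, 0, 0, 0, 2.2]]]}}

```text
time: 12.47
ee_pos: [0.6392, 0.0442, 0.0467]
tcp_rot: [-180.0, 0.2, 89.7]
wrist_force: [-0.3, -0.4, -1.9]
opening: 0.0264
```

{"op": "servo_tool", "data": {"moves": [[[0, 0, 0, 0.1, 0, 0.3, 2.2], [0, 0, 0, 0, 0, 0.2, 2.2], [0, 0, 0, 0, 0, 0.1, 2.2], [0, 0, 0, 0, 0, 0.1, 2.2], [0, 0, 0, 0, 0, 0.1, 2.2], [0, 0, 0, 0, 0, 0, 2.2]]]}}

```text
time: 12.97
ee_pos: [0.6399, 0.0454, 0.0401]
tcp_rot: [179.9, 0.2, 89.7]
wrist_force: [0.2, 0.2, -1.6]
opening: 0.0266
```

{"op": "servo_tool", "data": {"moves": [[[0, 0, 0, 0, 0, 0.2, 2.2], [0, 0, 0, 0, 0, 0, 2.2]]]}}

```text
time: 13.13
ee_pos: [0.6403, 0.0455, 0.0405]
tcp_rot: [179.8, 0.2, 89.7]
wrist_force: [0.4, -0.5, -1.5]
opening: 0.0264
```

```bash
python3 pic.py side s8 150 80 290 210
```

```text
4
```

View pics/s8.png

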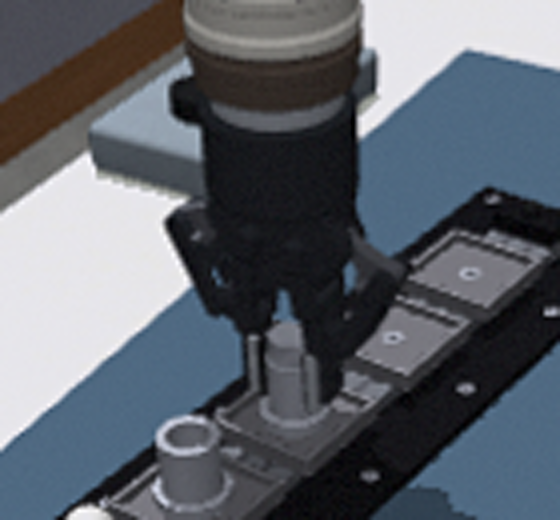

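The plug is down in P2: the pose no longer sinks. Releasing it.

{"op": "servo_tool", "data": {"moves": [[[0, 0, 0, 0, 0, 0, 2.7], [0, 0, 0, 0, 0, 0, 2.9], [0, 0, 0, 0, 0, 0, 3.2], [0, 0, 0, 0, 0, 0, 3.8], [0, 0, 0, 0, 0, 0, 4.8], [0, 0, 0, 0, 0, 0, 6], [0, 0, 0, 0, 0, 0, 7]]]}}

```text
time: 13.77
ee_pos: [0.6407, 0.0455, 0.0401]
tcp_rot: [179.8, 0.2, 89.7]
wrist_force: [-0.4, 0.5, 0.5]
opening: 0.0695
```

{"op": "servo_tool", "data": {"moves": [[[0, 0, 0, 0, 0, -2, 8.5], [0, 0, 0, 0, 0, -3, 8.5], [0, 0, 0, 0, 0, -3, 8.5], [0, 0, 0, 0, 0, -3, 8.5], [0, 0, 0, 0, 0, -1, 8.5], [0, 0, 0, 0, 0, 0, 8.5]]]}}

```text
time: 14.27
ee_pos: [0.6385, 0.0458, 0.1622]
tcp_rot: [-179.9, 0.2, 89.7]
wrist_force: [0.4, 0.1, -0.5]
opening: 0.0848
```

{"op": "servo_tool", "data": {"moves": [[[0, 0, 0, 0.2, -1, 0, 8.5], [0, 0, 0, 0.3, -2, 0, 8.5], [0, 0, 0, 0.4, -3, 0, 8.5], [0, 0, 0, 0.4, -3, 0, 8.5], [0, 0, 0, 0.4, -3, 0, 8.5], [0, 0, 0, 0.4, -3, 0, 8.5], [0, 0, 0, 0.3, -2, 0, 8.5], [0, 0, 0, 0.2, -1.5, 0, 8.5], [0, 0, 0, 0, -0.8, 0, 8.5], [0, 0, 0, 0, 0, 0, 8.5], [0, 0, 0, 0, 0, 0, 8.5]]]}}

```text
time: 15.18
ee_pos: [0.4352, 0.0728, 0.1478]
tcp_rot: [-179.3, 0.3, 89.7]
wrist_force: [0.7, 0.6, 0.0]
opening: 0.0852
```

```bash
python3 pic.py side s9 130 30 370 225; python3 pic.py scene c9 150 60 350 250
```

```text
3.076923076923077
3.1578947368421053
```

View pics/s9.png

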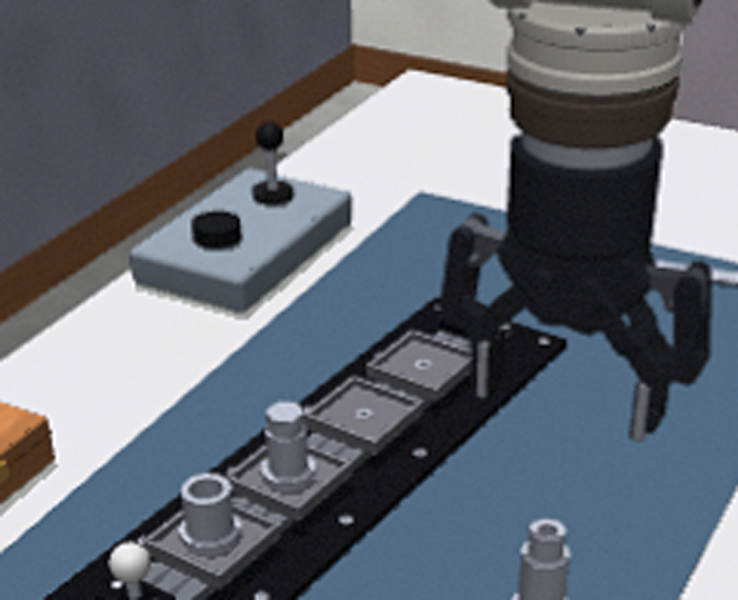

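View pics/c9.png

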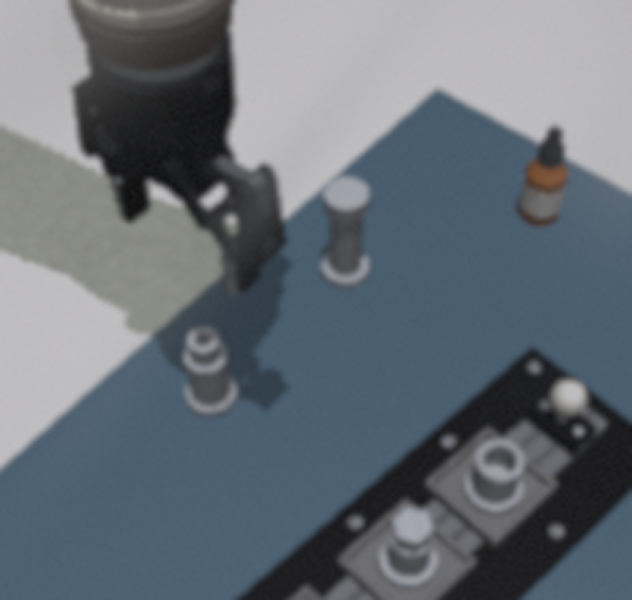

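Bush and plug stand well in P1 and P2. Going down over the sleeve.

{"op": "servo_tool", "data": {"moves": [[[-0.01, 0, 0, -0.2, 0.4, 1.5, 8.5], [0, 0, 0, 0, 0, 2, 8.5], [0, 0, 0, 0, 0, 2.2, 8.5], [0, 0, 0, 0, 0, 2.2, 8.5], [0, 0, 0, 0, 0, 1, 8.5], [0, 0, 0, 0, 0, 0, 8.5]]]}}

```text
time: 15.78
ee_pos: [0.4454, 0.0695, 0.0552]
tcp_rot: [180.0, 0.3, 89.5]
wrist_force: [-0.5, 0.1, 0.6]
opening: 0.0852
```

{"op": "servo_tool", "data": {"moves": [[[0, 0, 0, 0.15, -0.4, 1.2, 8.5], [0, 0, 0, 0, -0.2, 1.2, 8.5], [0, 0, 0, 0, 0, 0.8, 8.5], [0, 0, 0, 0, 0, 0.3, 8.5], [0, 0, 0, 0, 0, 0, 8.5]]]}}

```text
time: 16.2
ee_pos: [0.442, 0.0708, 0.0205]
tcp_rot: [179.9, 0.3, 89.5]
wrist_force: [0.2, 0.0, 0.8]
opening: 0.0847
```

{"op": "servo_tool", "data": {"moves": [[[0, 0, 0, 0, -0.2, 0.1, 6], [0, 0, 0, 0, 0, 0, 4.2], [0, 0, 0, 0, 0, 0, 3.4], [0, 0, 0, 0, 0, 0, 2.9], [0, 0, 0, 0, 0, 0, 2.4], [0, 0, 0, 0, 0, 0, 2.4], [0, 0, 0, 0, 0, 0, 2.4], [0, 0, 0, 0, 0, 0, 2.4]]]}}

```text
time: 16.87
ee_pos: [0.4414, 0.0709, 0.022]
tcp_rot: [179.7, 0.3, 89.5]
wrist_force: [0.2, 0.1, -2.5]
opening: 0.0285
```

{"op": "servo_tool", "data": {"moves": [[[0, 0, 0, 0, 0, -1, 2.4], [0, 0, 0, 0, 0, -2, 2.4], [0, 0, 0, 0, 0, -3, 2.4], [0, 0, 0, 0, 0, -3, 2.4], [0, 0, 0, 0, 0, -3, 2.4], [0, 0, 0, 0, 0, -1.5, 2.4], [0, 0, 0, 0, 0, 0, 2.4], [0, 0, 0, 0, 0, 0, 2.4]]]}}

```text
time: 17.53
ee_pos: [0.4382, 0.0712, 0.1646]
tcp_rot: [179.9, 0.3, 89.5]
wrist_force: [0.7, -0.3, -2.9]
opening: 0.029
```

```bash
python3 pic.py side s10 240 30 400 200
```

```text
3.5294117647058822
```

View pics/s10.png

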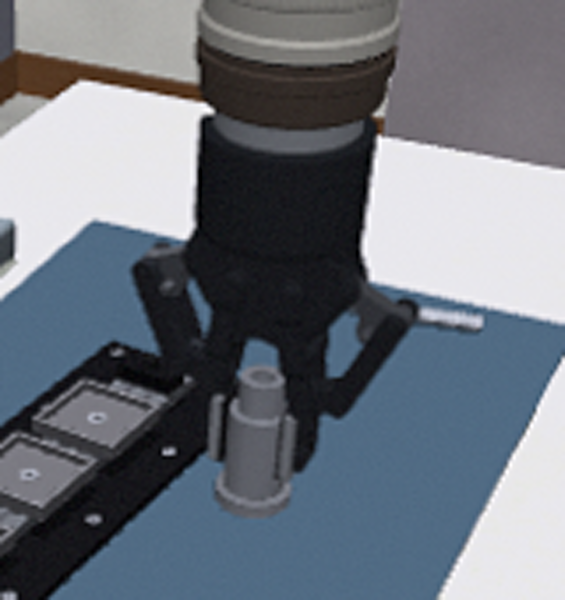

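The sleeve is held upright. Carrying it to P3.

{"op": "servo_tool", "data": {"moves": [[[0, 0, 0, -0.5, 0.8, 0, 2.4], [0, 0, 0, -1, 1.6, 0, 2.4], [0, 0, 0, -1.4, 2.3, 0, 2.4], [0, 0, 0, -1.4, 2.3, 0, 2.4], [0, 0, 0, -1.4, 2.3, 0, 2.4], [0, 0, 0, -1.4, 2.3, 0, 2.4], [0, 0, 0, -1.4, 2.3, 0, 2.4], [0, 0, 0, -1.4, 2.3, 0, 2.4], [0, 0, 0, -1, 1.6, 0, 2.4], [0, 0, 0, -0.5, 0.8, 0, 2.4], [0, 0, 0, 0, 0, 0, 2.4], [0, 0, 0, 0, 0, 0, 2.4]]]}}

```text
time: 18.58
ee_pos: [0.6285, -0.0551, 0.1408]
tcp_rot: [-178.6, 0.3, 89.6]
wrist_force: [-0.6, 0.5, -1.4]
opening: 0.029
```

{"op": "servo_tool", "data": {"moves": [[[-0.02, 0, 0, 0.9, 0, 0, 2.4], [0, 0, 0, 0, 0, 1, 2.4], [0, 0, 0, 0, 0, 2, 2.4], [0, 0, 0, 0, 0, 2, 2.4], [0, 0, 0, 0, 0, 1.5, 2.4], [0, 0, 0, 0, 0, 0.5, 2.4], [0, 0, 0, 0, 0, 0, 2.4], [0, 0, 0, 0, 0, 0, 2.4]]]}}

```text
time: 19.25
ee_pos: [0.622, -0.0454, 0.0608]
tcp_rot: [-179.2, 0.3, 89.7]
wrist_force: [0.1, 0.3, -2.4]
opening: 0.029
```

{"op": "servo_tool", "data": {"moves": [[[-0.015, 0, 0, 0, 0.7, 0.3, 2.4], [0, 0, 0, 0, 0, 0.3, 2.4], [0, 0, 0, 0, 0, 0.1, 2.4], [0, 0, 0, 0, 0, 0, 2.4], [0, 0, 0, 0, 0, 0, 2.4]]]}}

```text
time: 19.67
ee_pos: [0.6311, -0.0455, 0.0562]
tcp_rot: [179.6, 0.3, 89.8]
wrist_force: [0.6, -1.1, -2.6]
opening: 0.0287
```

```bash
python3 pic.py side s11 150 70 310 190
```

```text
4
```

View pics/s11.png

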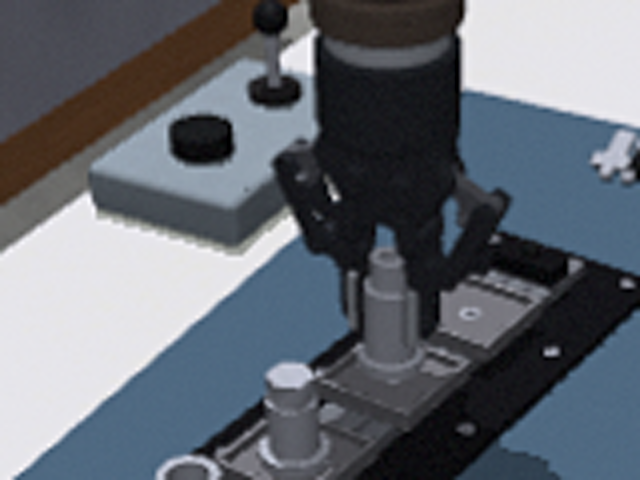

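The sleeve is above P3, about 1 cm to go.

{"op": "servo_tool", "data": {"moves": [[[0, 0, 0, 0, -0.1, 0.4, 2.4], [0, 0, 0, 0, 0, 0.3, 2.4], [0, 0, 0, 0, 0, 0.2, 2.4], [0, 0, 0, 0, 0, 0.1, 2.4], [0, 0, 0, 0, 0, 0, 2.4]]]}}

```text
time: 20.13
ee_pos: [0.6305, -0.0456, 0.046]
tcp_rot: [179.5, 0.3, 89.7]
wrist_force: [0.4, -0.1, -0.8]
opening: 0.0288
```

{"op": "servo_tool", "data": {"moves": [[[0, 0, 0, 0, 0, 0.1, 2.4], [0, 0, 0, 0, 0, 0.1, 2.4], [0, 0, 0, 0, 0, 0, 2.4]]]}}

```text
time: 20.38
ee_pos: [0.6307, -0.0456, 0.0464]
tcp_rot: [179.5, 0.3, 89.7]
wrist_force: [-0.5, 0.4, -2.7]
opening: 0.029
```

Floor contact: it holds at 0.046 as expected. Releasing and rising.

{"op": "servo_tool", "data": {"moves": [[[0, 0, 0, 0, 0, 0, 2.9], [0, 0, 0, 0, 0, 0, 3.1], [0, 0, 0, 0, 0, 0, 3.4], [0, 0, 0, 0, 0, 0, 4], [0, 0, 0, 0, 0, 0, 5], [0, 0, 0, 0, 0, 0, 6], [0, 0, 0, 0, 0, 0, 7]]]}}

```text
time: 20.97
ee_pos: [0.6316, -0.0457, 0.0472]
tcp_rot: [179.3, 0.3, 89.7]
wrist_force: [-0.1, -0.1, 0.1]
opening: 0.0694
```

{"op": "servo_tool", "data": {"moves": [[[0, 0, 0, 0, 0, -2, 8.5], [0, 0, 0, 0, 0, -3, 8.5], [0, 0, 0, 0, 0, -3, 8.5], [0, 0, 0, 0, 0, -3, 8.5], [0, 0, 0, 0, 0, -2, 8.5], [0, 0, 0, 0, 0, 0, 8.5]]]}}

```text
time: 21.47
ee_pos: [0.6281, -0.0448, 0.1799]
tcp_rot: [179.7, 0.3, 89.7]
wrist_force: [0.6, 0.1, -0.4]
opening: 0.0851
```

{"op": "servo_tool", "data": {"moves": [[[0, 0, 0, 1.2, -0.8, 0, 8.5], [0, 0, 0, 2.2, -1.5, 0, 8.5], [0, 0, 0, 3, -2, 0, 8.5], [0, 0, 0, 3, -2.1, 0, 8.5], [0, 0, 0, 3, -2.1, 0, 8.5], [0, 0, 0, 3, -2.1, 0, 8.5], [0, 0, 0, 3, -2.1, 0, 8.5], [0, 0, 0, 3, -2.1, 0, 8.5], [0, 0, 0, 2.5, -1.8, 0, 8.5], [0, 0, 0, 1.8, -1, 0, 8.5], [0, 0, 0, 0.8, -0.5, 0, 8.5], [0, 0, 0, 0, 0, 0, 8.5]]]}}

```text
time: 22.47
ee_pos: [0.4332, 0.2328, 0.1663]
tcp_rot: [-179.9, 0.4, 89.6]
wrist_force: [-0.5, 0.7, 0.5]
opening: 0.0849
```

```bash
python3 pic.py scene c12 150 50 370 260; python3 pic.py side s12
```

```text
2.857142857142857
1.5625
```

View pics/c12.png

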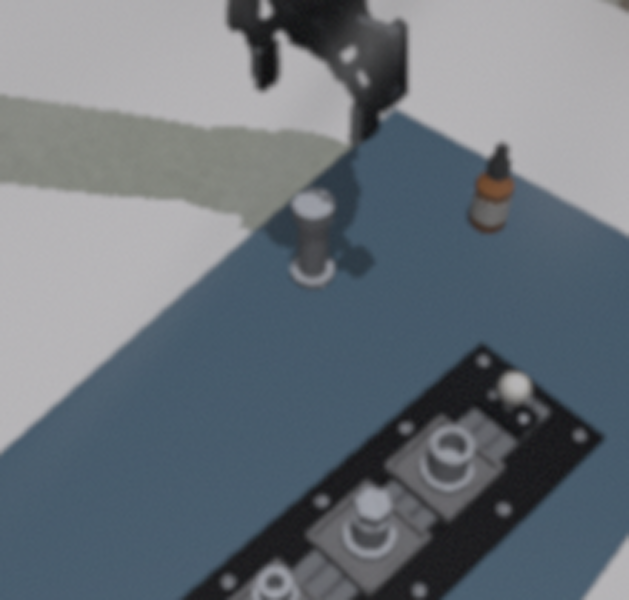

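View pics/s12.png

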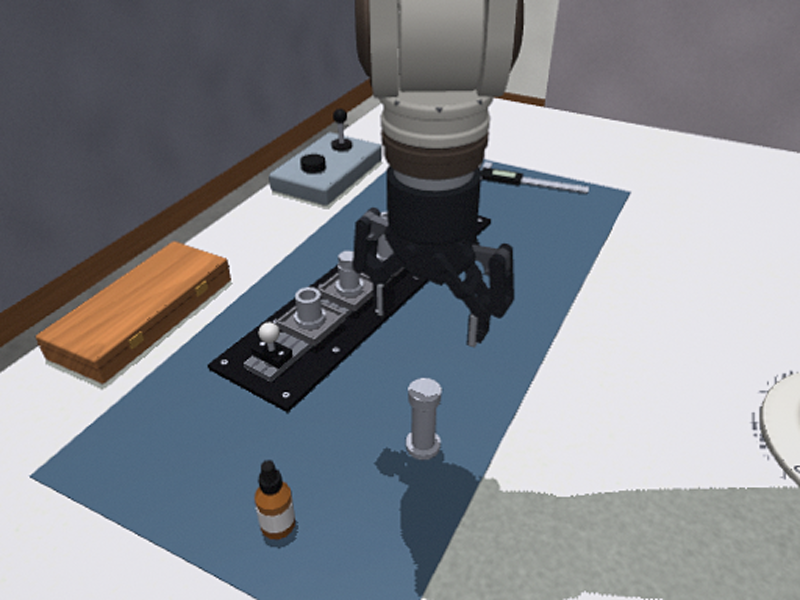

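{"op": "servo_tool", "data": {"moves": [[[0, 0, 0, -0.3, 0.3, 1.5, 8.5], [0, 0, 0, 0, 0, 2, 8.5], [0, 0, 0, 0, 0, 2.2, 8.5], [0, 0, 0, 0, 0, 2, 8.5], [0, 0, 0, 0, 0, 1, 8.5], [0, 0, 0, 0, 0, 0, 8.5]]]}}

```text
time: 23.07
ee_pos: [0.4419, 0.2215, 0.076]
tcp_rot: [179.9, 0.5, 89.1]
wrist_force: [0.4, -0.1, 0.3]
opening: 0.0853
```

{"op": "servo_tool", "data": {"moves": [[[0, 0, 0, 0.9, -0.5, 1, 8.5], [0, 0, 0, 0, 0, 1.2, 8.5], [0, 0, 0, 0, 0, 1.2, 8.5], [0, 0, 0, 0, 0, 0.6, 8.5], [0, 0, 0, 0, 0, 0, 8.5], [0, 0, 0, 0, 0, 0, 8.5]]]}}

```text
time: 23.57
ee_pos: [0.4386, 0.23, 0.034]
tcp_rot: [179.8, 0.5, 88.9]
wrist_force: [0.4, 0.1, -0.3]
opening: 0.085
```

{"op": "servo_tool", "data": {"moves": [[[0, 0, 0, 0, 0, 0.5, 8.5], [0, 0, 0, 0, 0, 0, 8.5]]]}}

```text
time: 23.73
ee_pos: [0.4389, 0.2302, 0.0293]
tcp_rot: [179.8, 0.4, 88.9]
wrist_force: [0.0, -0.2, -0.0]
opening: 0.0851
```

```bash
python3 pic.py side s13 200 150 350 310
```

```text
3.75
```

View pics/s13.png

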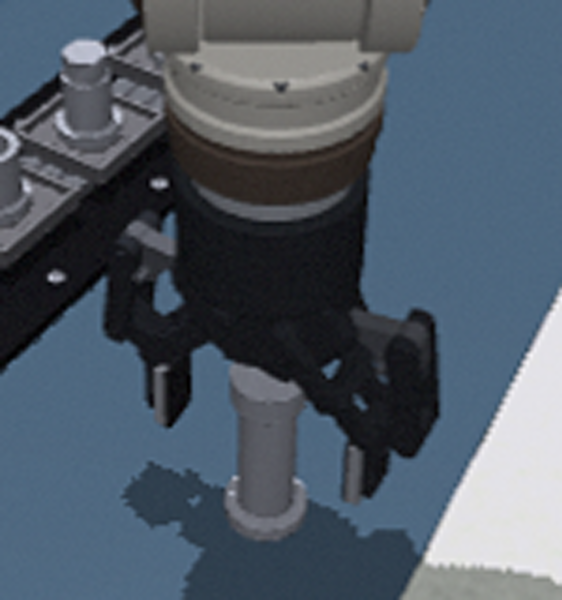

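At this height the linkage bars above the pads would close onto the wide collar, so I will grip the collar itself instead, 3 cm higher.

{"op": "servo_tool", "data": {"moves": [[[0, 0, 0, 0, 0, -1, 8.5], [0, 0, 0, 0, 0, -1.2, 8.5], [0, 0, 0, 0, 0, -0.8, 8.5], [0, 0, 0, 0, 0, 0, 8.5], [0, 0, 0, 0, 0, 0, 8.5]]]}}

```text
time: 24.2
ee_pos: [0.4401, 0.2311, 0.0657]
tcp_rot: [179.6, 0.3, 88.9]
wrist_force: [-0.5, -0.2, -0.5]
opening: 0.0849
```

{"op": "servo_tool", "data": {"moves": [[[0.006, 0, 0, -0.1, -0.2, 0.5, 8.5], [0, 0, 0, 0, 0, 0, 8.5], [0, 0, 0, 0, 0, 0, 8.5]]]}}

```text
time: 24.45
ee_pos: [0.4383, 0.2303, 0.0608]
tcp_rot: [179.9, 0.3, 88.9]
wrist_force: [-0.7, 0.6, -0.1]
opening: 0.0848
```

{"op": "servo_tool", "data": {"moves": [[[0, 0, 0, 0, 0, 0.1, 6], [0, 0, 0, 0, 0, 0, 4.5], [0, 0, 0, 0, 0, 0, 3.8], [0, 0, 0, 0, 0, 0, 3.2], [0, 0, 0, 0, 0, 0, 2.8], [0, 0, 0, 0, 0, 0, 2.8], [0, 0, 0, 0, 0, 0, 2.8], [0, 0, 0, 0, 0, 0, 2.8]]], "force": 60}}

```text
time: 25.12
ee_pos: [0.4376, 0.2298, 0.0584]
tcp_rot: [-180.0, 0.3, 88.9]
wrist_force: [-0.1, -0.2, -0.5]
opening: 0.0314
```

```bash
python3 pic.py side s14 200 150 350 310
```

```text
3.75
```

View pics/s14.png

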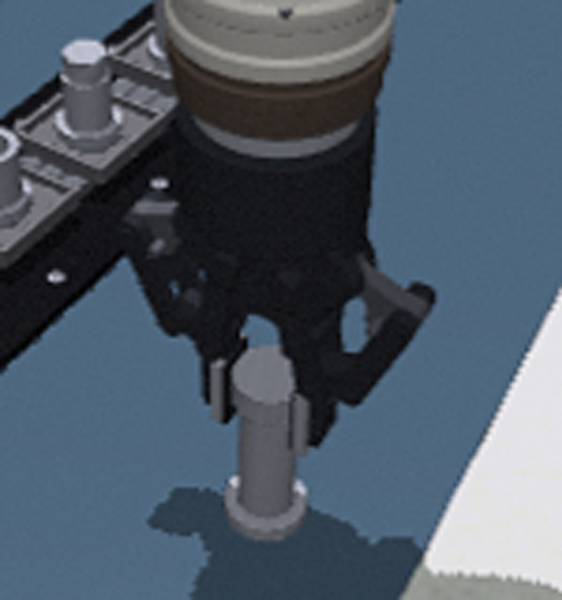

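The pads hold the collar squarely. Lifting.

{"op": "servo_tool", "data": {"moves": [[[0, 0, 0, 0, 0, -0.5, 2.8], [0, 0, 0, 0, 0, -1, 2.8], [0, 0, 0, 0, 0, -1.5, 2.8], [0, 0, 0, 0, 0, -2, 2.8], [0, 0, 0, 0, 0, -2.5, 2.8], [0, 0, 0, 0, 0, -2.5, 2.8], [0, 0, 0, 0, 0, -2.5, 2.8], [0, 0, 0, 0, 0, -2, 2.8], [0, 0, 0, 0, 0, -1.5, 2.8], [0, 0, 0, 0, 0, -0.7, 2.8], [0, 0, 0, 0, 0, 0, 2.8], [0, 0, 0, 0, 0, 0, 2.8]]]}}

```text
time: 26.17
ee_pos: [0.4348, 0.2294, 0.2351]
tcp_rot: [-179.6, 0.5, 88.9]
wrist_force: [0.4, 0.1, -3.4]
opening: 0.0311
```

```bash
python3 pic.py side s15 200 50 370 250
```

```text
3.0
```

View pics/s15.png

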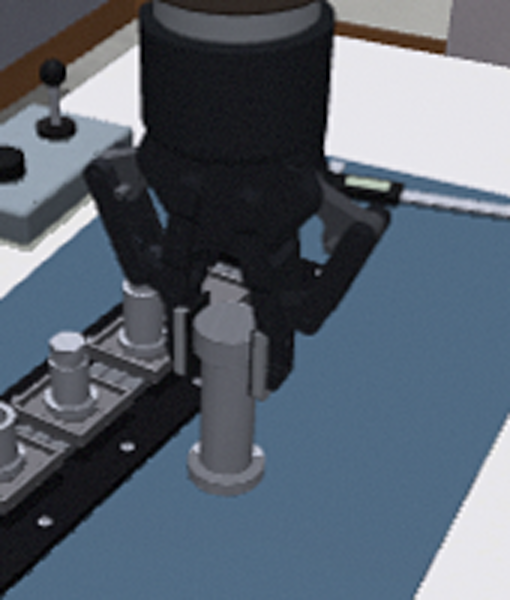

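The spool is held upright. Carrying it to P4 at height.

{"op": "servo_tool", "data": {"moves": [[[0, 0, 0, -0.8, 0.4, 0, 2.8], [0, 0, 0, -1.6, 0.8, 0, 2.8], [0, 0, 0, -2.4, 1.2, 0, 2.8], [0, 0, 0, -3, 1.5, 0, 2.8], [0, 0, 0, -3.4, 1.8, 0, 2.8], [0, 0, 0, -3.4, 1.8, 0, 2.8], [0, 0, 0, -3.4, 1.8, 0, 2.8], [0, 0, 0, -3, 1.8, 0, 2.8], [0, 0, 0, -2.4, 1.5, 0, 2.8], [0, 0, 0, -1.6, 1, 0, 2.8], [0, 0, 0, -0.8, 0.5, 0, 2.8], [0, 0, 0, 0, 0, 0, 2.8]]]}}

```text
time: 27.22
ee_pos: [0.5722, -0.0502, 0.2198]
tcp_rot: [-178.4, 0.8, 89.1]
wrist_force: [0.2, 0.6, -4.0]
opening: 0.0312
```

{"op": "servo_tool", "data": {"moves": [[[-0.01, 0.007, 0, -0.8, 0.5, 0, 2.8], [-0.01, 0.007, 0, -1.6, 1, 0, 2.8], [-0.01, 0, 0, -2, 1.3, 0, 2.8], [0, 0, 0, -1.6, 1, 0, 2.8], [0, 0, 0, -0.8, 0.5, 0, 2.8], [0, 0, 0, 0, 0, 0, 2.8], [0, 0, 0, 0, 0, 0, 2.8]]]}}

```text
time: 27.8
ee_pos: [0.6137, -0.1182, 0.217]
tcp_rot: [-180.0, -0.3, 89.5]
wrist_force: [1.2, 0.7, -3.8]
opening: 0.0311
```

{"op": "servo_tool", "data": {"moves": [[[0, 0, 0, -0.7, 0.6, 0.5, 2.8], [0, 0, 0, 0, 0, 1.2, 2.8], [0, 0, 0, 0, 0, 2, 2.8], [0, 0, 0, 0, 0, 2, 2.8], [0, 0, 0, 0, 0, 2, 2.8], [0, 0, 0, 0, 0, 1.2, 2.8], [0, 0, 0, 0, 0, 0.5, 2.8], [0, 0, 0, 0, 0, 0, 2.8], [0, 0, 0, 0, 0, 0, 2.8]]]}}

```text
time: 28.55
ee_pos: [0.6199, -0.1193, 0.1191]
tcp_rot: [179.9, -0.3, 90.0]
wrist_force: [0.4, 0.4, -4.1]
opening: 0.0313
```

```bash
python3 pic.py side s16 180 30 340 190
```

```text
3.75
```

View pics/s16.png

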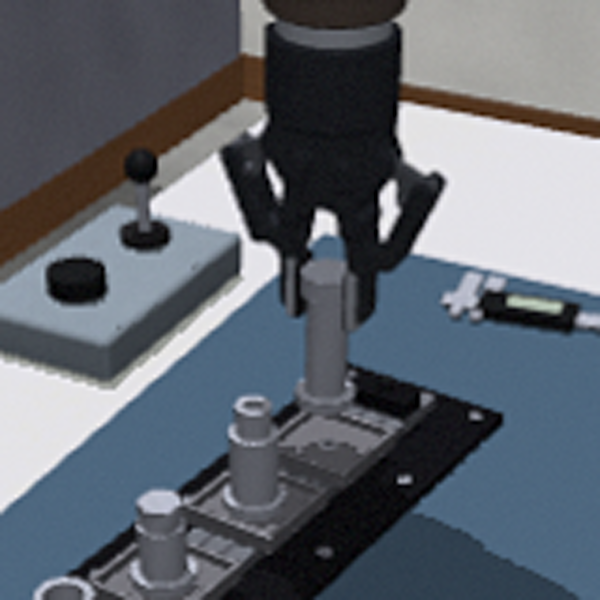

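{"op": "servo_tool", "data": {"moves": [[[0, 0, 0, -0.6, 0, 0.6, 2.8], [0, 0, 0, 0, 0, 1, 2.8], [0, 0, 0, 0, 0, 0.8, 2.8], [0, 0, 0, 0, 0, 0, 2.8], [0, 0, 0, 0, 0, 0, 2.8]]]}}

```text
time: 29.02
ee_pos: [0.6216, -0.1262, 0.0959]
tcp_rot: [179.6, -0.3, 90.0]
wrist_force: [-0.4, 0.1, -3.9]
opening: 0.0309
```

{"op": "servo_tool", "data": {"moves": [[[0.006, -0.004, 0, 0, -0.1, 0.4, 2.8], [0, 0, 0, 0, 0, 0.4, 2.8], [0, 0, 0, 0, 0, 0.2, 2.8], [0, 0, 0, 0, 0, 0.1, 2.8], [0, 0, 0, 0, 0, 0, 2.8]]]}}

```text
time: 29.43
ee_pos: [0.6206, -0.1261, 0.0839]
tcp_rot: [180.0, -0.0, 90.0]
wrist_force: [-0.7, -0.4, -4.3]
opening: 0.0315
```

{"op": "servo_tool", "data": {"moves": [[[0, 0, 0, 0, 0, 0.1, 2.8], [0, 0, 0, 0, 0, 0.1, 2.8], [0, 0, 0, 0, 0, 0, 2.8]]]}}

```text
time: 29.68
ee_pos: [0.621, -0.1261, 0.0827]
tcp_rot: [179.9, -0.0, 90.0]
wrist_force: [-0.5, 0.3, -4.4]
opening: 0.0308
```

{"op": "servo_tool", "data": {"moves": [[[0, 0, 0, 0, 0, 0.2, 2.8], [0, 0, 0, 0, 0, 0, 2.8]]]}}

```text
time: 29.85
ee_pos: [0.6219, -0.1261, 0.083]
tcp_rot: [179.7, 0.0, 90.0]
wrist_force: [0.1, -0.2, -3.3]
opening: 0.0312
```

```bash
python3 pic.py side s17 230 60 330 170
```

```text
4
```

View pics/s17.png

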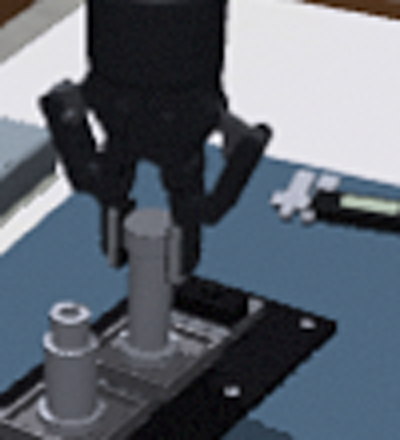

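Seated: it does not sink further and is upright. Releasing slowly and rising.

{"op": "servo_tool", "data": {"moves": [[[0, 0, 0, 0, 0, 0, 3.2], [0, 0, 0, 0, 0, 0, 3.4], [0, 0, 0, 0, 0, 0, 3.6], [0, 0, 0, 0, 0, 0, 4], [0, 0, 0, 0, 0, 0, 5], [0, 0, 0, 0, 0, 0, 6.5], [0, 0, 0, 0, 0, 0, 8]]]}}

```text
time: 30.48
ee_pos: [0.6228, -0.1264, 0.084]
tcp_rot: [179.6, 0.0, 90.0]
wrist_force: [-0.1, 0.8, -1.0]
opening: 0.0723
```

{"op": "servo_tool", "data": {"moves": [[[0, 0, 0, 0, 0, -2, 8.5], [0, 0, 0, 0, 0, -3, 8.5], [0, 0, 0, 0, 0, -3, 8.5], [0, 0, 0, 0, 0, -2, 8.5], [0, 0, 0, 0, -2, -1, 8.5], [0, 0, 0, 0, -2, 0, 8.5], [0, 0, 0, 0, -3, 0, 8.5], [0, 0, 0, 0, -3, 0, 8.5], [0, 0, 0, 0, -3, 0, 8.5], [0, 0, 0, 0, -2, 0, 8.5], [0, 0, 0, 0, -1, 0, 8.5], [0, 0, 0, 0, 0, 0, 8.5]]]}}

```text
time: 31.48
ee_pos: [0.4552, -0.1259, 0.1969]
tcp_rot: [179.6, 0.1, 90.0]
wrist_force: [0.6, -0.2, -1.1]
opening: 0.0847
```

```bash
python3 pic.py side s18 130 80 330 230; python3 pic.py scene c18 140 150 360 350
```

```text
4.0
3.0
```

View pics/s18.png

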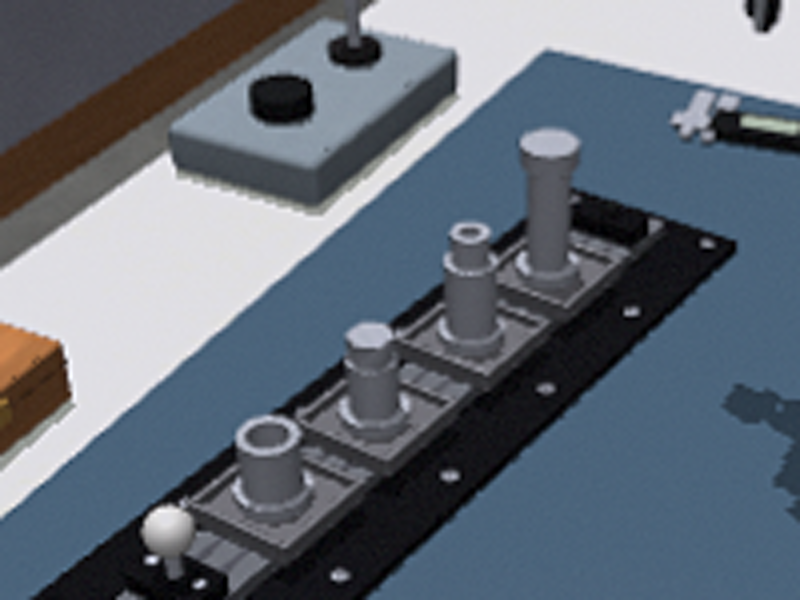

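View pics/c18.png

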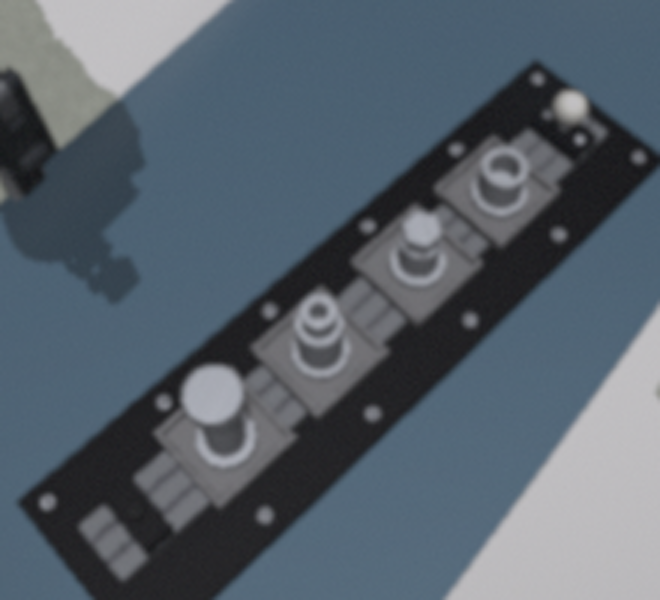

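All four stand upright and central. I'll triangulate the tops as a numeric check before handing in.

```bash
python3 - <<'E'
from h import *
c=imaging.calibration("scene");d=imaging.calibration("side")
cv=lambda p,s,o:(np.array(p)+.5)/s-.5+np.array(o)
for n,a,b,P in [("bush",(505,165),(268,435),(.6489,.1275)),("plug",(422,228),(370,337),(.6396,.0456)),("sleeve",(318,310),(470,232),(.6295,-.045)),("spool",(213,394),(550,143),(.62,-.126))]:
    x,r=tri([(c,cv(a,3,(140,150))),(d,cv(b,4,(130,80)))]); print(n,x.round(4),"off mm",((x[:2]-P)*1000).round(1),abs(r).max().round(1))
# bottle
im=imaging.camera("side"); cv2.imwrite("pics/bot.png",cv2.resize(im[260:384,100:260],None,fx=4,fy=4))
E
```

```text
bush [0.6497 0.1286 0.0659] off mm [0.8 1.1] 0.3
plug [0.639  0.048  0.0786] off mm [-0.6  2.4] 0.3
sleeve [ 0.6294 -0.0438  0.0953] off mm [-0.1  1.2] 0.4
spool [ 0.622  -0.1258  0.1124] off mm [2.  0.2] 0.3
```

View pics/bot.png

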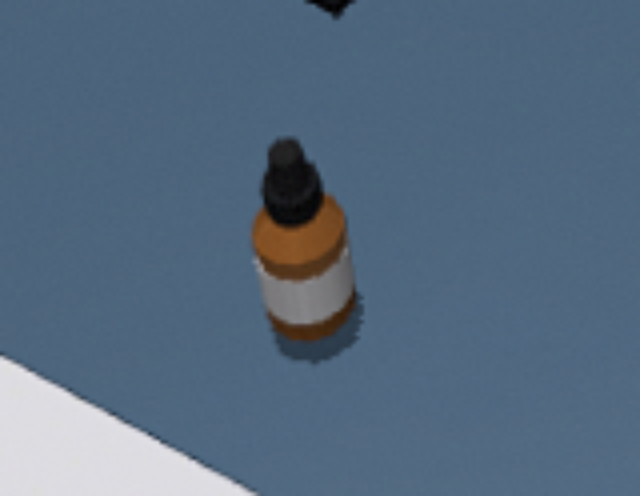

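Tops are within 2.5 mm of the pocket centres and at the expected heights. The bottle stands at its starting pixels. Handing in.

```bash
python3 -c "
from workcell import bot
print(bot.job_done(), bot.get_obs()['time'])"
```

```text
the job is handed in; nothing more can be done
the job is handed in; nothing more can be done
```

All four parts are standing in the rail fixture and the job is handed in at about 32 s of the 112 s allowed. Counted from the reference ball, the order is bush, plug, sleeve, spool. I set each part down until the tool stopped sinking, then opened the fingers slowly. I gripped the spool by its collar, because the finger linkages would probably have closed onto the collar with a grip on the shaft.

In the last check, I triangulated the part tops from the scene and side cameras:

| Part | Offset from pocket centre | Top height found | Expected |
|---|---|---|---|
| Bush | 1.4 mm | 65.9 mm | 66 mm |
| Plug | 2.5 mm | 78.6 mm | 80 mm |
| Sleeve | 1.2 mm | 95.3 mm | 96 mm |
| Spool | 2.0 mm | 112.4 mm | 114 mm |

- **Height accuracy:** the plug and spool tops read about 1.5 mm low, which is within the camera calibration's 2 mm. All four look upright in both views.
- **Bottle and arm:** the dropper bottle stands where it started. The arm was clear of everything, with the fingers open.
- **Wrist force:** it showed no clear step at set-down, so I judged floor contact by the height settling where expected and by the pictures.

No check failed. The job gave no verdict.

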